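# Pin the service turntable to its index ring

### The job

Lock the service turntable with its index pin, the one with the tall round black knob: draw it out of the wooden block and put its nose into one of the holes round the table plate. Leaning only lightly on the pin, never forcing it, swing the table with it towards the pointer and feel along for the hidden hole, which lies underneath near there, then push the pin home until its collar sits flat on the plate, and let go. Leave everything else on the bench where it is.

Things in the scene. Friction and masses are not known exactly. Their poses are not given: they have to be found in the camera images.
- index_pin: Index pin, loose, upright in the block at first. Origin: centre of its nose end; z points up the pin. Round steel shank 12 mm in diameter, 44 mm long, its end chamfered 1.5 mm at 45 degrees to a 9 mm flat nose; then a 22 mm collar, 5 mm thick, a 14 mm neck and the knob. 94 mm tall in all, about 0.11 kg (varies).
- pin_knob (a point): Middle of the index pin's round black knob (24 mm diameter, 36 mm tall), on the pin's axis, z up the pin. The collar's underside is 32 mm below this point, the nose 76 mm below, the knob's top 18 mm above. In the block the collar rests on the block's top.
- pin_block: Fixed plywood block 200 x 62 x 50 mm (x, y, z), origin at the centre of its underside. Three loose 15 mm holes, 47 mm deep, on its long (x) axis at -62, 0 and +62 mm hold the index pin, the hexagon cap stub and the tee key in any order.
- stand: Turntable stand, bolted to the bench, 324 mm round foot; origin on the turning axis at the bench surface. It carries a clamped index ring and, over it, the turning table plate. The ring's flat face is 48 mm above the bench, 1 mm under the plate, which covers it. It has one hole, 14 mm wide and 30 mm deep, on the same 130 mm circle as the plate's holes. More than 40 N on the pin harms it.
- pointer (a point): Line on the pointer bracket outside the table's rim, 171 mm from the axis, 66 mm above the bench; x points outward from the axis. The ring is zeroed against a collimator and clamped, so its hidden hole lies up to 0.2 rad (26 mm along the circle) to either side of this direction. It can only be felt: with the pin in a plate hole, the nose rides on the ring's face and drops in.
- table_top (a point): Centre of the upper face of the aluminium table plate (310 mm disc, 16 mm thick, upper face 65 mm above the bench), turning with it, z up. Eight 14 mm through holes on a circle of 130 mm radius, at 0, 45 ... 315 degrees from this x axis; at first none is over the ring's hole. The plate turns either way, stiffly (about 2 N at a hole), and stays where left.
- tribrach (a point): Top centre of the green tribrach bolted on the plate's middle: 61 mm above the plate, reaching 75 mm from the axis. With the pin home its knob's middle is 32 mm above the plate; with the nose on the ring's face it is 59 mm above the plate.
- cap_stub_mid (a point): Steel stub with a hexagon head 26 mm wide and 22 mm tall and a 12 mm shank, loose in the block; this point is the middle of the head. Leave alone.
- tee_key_mid (a point): Dark steel tee key, 12 mm shank, cross bar 70 mm long and 10 mm thick, 36 mm above the block; loose in the block; this point is on its axis 16 mm above the block. Leave alone.
- parts_tray: Fixed black tray 200 x 130 x 35 mm, origin under its centre; it and the pin block stand on opposite sides of the turntable, either way round.
- prism: Round black prism 62 mm in diameter, 30 mm tall, in the tray, origin under its centre. Leave alone.
- lens_cap: Black cap 50 mm in diameter, 11 mm tall, in the tray, origin under its centre. Leave alone.
- multimeter: Yellow meter 190 x 92 x 36 mm lying on the bench, origin under its centre. Leave alone.
- carry_handle: White U-shaped handle 50 x 146 x 102 mm standing on the bench, origin under its centre. Leave alone.
- screwdriver: Screwdriver 190 mm long, lying along its x axis, origin at mid-length on the bench. Leave alone.
- battery: Grey battery 70 x 39 x 22 mm on the bench, origin under its centre. Leave alone.

How it is judged:
On the way, in this order (a step that is already met when the one before it is completed fails the run):
1. the index pin is drawn out of the block (height (world z) of pin_knob above 0.128 m), for 0.1 s.
2. the pin's nose stands in a hole of the table plate (at least 5 mm deep), not yet home (z of pin_knob in the frame of table_top between 0.03 and 0.071 m and horizontal distance between pin_knob and table_top between 0.122 and 0.138 m), for 0.1 s.
3. the pin is pushed home in the grip: its collar within 2.5 mm of the plate while the fingers still hold it (z of pin_knob in the frame of table_top below 0.0345 m and horizontal distance between pin_knob and table_top between 0.125 and 0.135 m and contact force between index_pin and the fingers above 1 N), for 0.1 s.
At the end, for the whole second after the job is handed in: The index pin stands upright (within 0.08 rad) through one of the plate's holes and down in the ring's hole, its collar on the plate (within 2.5 mm), on the 130 mm circle (within 5 mm), at rest and released (z of pin_knob in the frame of table_top between 0.029 and 0.0345 m and horizontal distance between pin_knob and table_top between 0.125 and 0.135 m and angle between pin_knob's own z axis and vertical below 0.08 rad and linear speed of index_pin below 0.02 m/s and contact force between index_pin and the fingers below 0.1 N); the robot touches nothing.
It fails at once if the pin is pressed on the turntable with more than 40 N (contact force between index_pin and stand above 40 N).
It fails at once if the cap stub or the tee key is moved by more than 20 mm (distance of any of cap_stub_mid, tee_key_mid from where it was at the start of the episode above 0.02 m).
It fails at once if another thing on the bench is moved by more than 25 mm (distance of any of prism, lens_cap, multimeter, carry_handle, screwdriver, battery from where it was at the start of the episode above 0.025 m).
It also fails if it takes over 72 s, if anything falls off the work surface, if the arm or the gripper's body presses on something with over 40 N, if the wrist force passes 120 N, or if a joint passes its speed limit or range.

### The arm

A 6-joint arm with a two-finger parallel gripper is mounted at the origin on the work surface. World frame = base frame: x ahead of the robot, y to its left, z up, the work surface at z = 0. Lengths are in m, angles in rad, forces in N, time in s.
With the tool pointing down it reaches from about 0.35 to 0.875 m from the base axis. Payload 15.5 kg.
Tool frame: the origin (TCP) lies at the very end of the fingers, on their centre line; the grasp point (between the pads) lies grip_point_offset behind it (grip_point_offset is the distance from the TCP to the grasp point, in m); z points along the fingers, y is the line along which they close (so a half turn about z gives the same grasp; the last joint's range is limited). The gripper opens to 85 mm and grips with 20 to 120 N. Pads are 22 mm wide; open, the fingers measure 114 mm over their backs; the gripper's body (76 mm by 85 mm) begins 54 mm behind the grasp point. The pads swing forward as they close: fully open they stand 13 mm farther back than shut.
Start: joints at [1.087, 0.494, 1.345, -0, 1.302, -0.096], TCP at [0.236, 0.579, 0.231] pointing down, gripper open.
Joint ranges: [-2.91, 2.91], [-0.82, 2.16], [0.22, 2.67], [-1.22, 4.37], [0.12, 2.79], [-3.08, 3.08]. Speed limits (rad/s): [1.89, 1.89, 2.57, 3.01, 3.01, 3.01].

### API

Orientations are given as a unit quaternion [w, x, y, z].
In Python, from station import * gives the robot as it stands.
- The arm moves only by the shell command python3 -m crank 'ROWS'. ROWS is JSON, a list of rows, each an object of numbers: "x", "y", "z": the shift along the tool's x, y, z in mm; "ax", "ay", "az": the turn, a rotation vector about the tool's x, y, z in rad; "grip": the opening, from 0 (shut) to 1 (fully open). In form: [{"x": .., "y": .., "z": .., "ax": .., "ay": .., "az": .., "grip": ..}, ...]. A call has 1 to 10 rows; each row shifts and turns the commanded pose from where the row before left it, along the tool's axes as they then stand; what a row does not reach is not made up. A row lasts 1/8 s, in which the tool goes at most 62.5 mm and 10.7 degrees, less where a joint would pass 70% of its speed; a pose out of reach is approached as far as the arm can. A call with a gripper value outside its range is refused whole. The fingers move at their own pace and stop on an object; the grip force is fixed at half the most. Time passes only in rows, so rows that do not move let the fingers close. It gives the time, the measured TCP pose, the force, the opening and the grip force at its end, in the units of the state.
- sense(): the state, without advancing time (a new reading comes with each control period).
- snapshot(name): name is "scene" or "top" or "wrist"; returns a dict with "pixels" (384x512x3 uint8, red, green, blue), "camera_matrix" (3x3 intrinsics, pixels), "rvec" (rotation vector, rad) and "tvec" (3), from world to camera coordinates, as OpenCV has them; the wrist camera has in their place "hand_eye" (4x4, takes a point from camera to tool coordinates, whose origin is the TCP and whose axes are the flange's). Camera axes: x right, y down, z forward; pixel columns grow to the right and rows downward; lengths in m; the calibration is good to about 2 mm. A picture is of the moment at which its call begins: read the wrist's pose just before it. There is no depth.
- sign_off(): hands the job in; it is judged then, once.
Trained networks look in a picture, given as the dict that the camera call returned (one of the last four; its "shot" number tells which), for a name from the list of things; names that differ only in an ending like _2 or _b are one class to them, and where a whole thing is asked for, a point or a joint stands for the part that bears it (a point fixed in the world has none). Each returns a list of dicts, best first, with "p" (0 to 1); they miss things now and then, are a little off and sometimes report something else, mostly with a low value. They report only what shows in the picture. A call takes as long as a camera call.
- masks_of(label, picture): "mask" (384x512 bool, what is visible of it) and "bbox" ([centre column, centre row, width, height] in pixels, round what is visible of it).
- mark_of(label, picture): "position" ([column, row] in pixels: a listed point, or the origin of a listed thing).
The state is a dict: "clock": time; "joints": joint angles; "qvel": joint speeds; "tau": joint torques, N m; "tcp_pos": TCP position; "tool_rot": TCP orientation; "force": force on the tool from outside, world axes, zero at the start; "moment": the same for the moment, N m; "finger_gap": finger opening in m; "finger_force": force on a finger pad.
Only numpy, scipy, OpenCV 4.12 (cv2) and the standard library are available. Lean on these libraries where they do the work, as an engineer would, in place of code of your own. Each camera call takes 0.05 s, during which the arm holds its last target. There are 200 camera calls.

## Working session

There is one attempt and no reset: what is moved stays moved. The work goes in short steps, Python scripts to look and compute and a shell command to move; the robot and the scene stay as the last step left them, time stands still between calls to the robot, and variables do not carry over. Pictures are saved under pics/ and viewed, at most 10 in all, crops included, and the job is handed in when it is done.

```bash
mkdir -p pics; ls; cat > h.py <<'E'
from station import *
import numpy as np, cv2
from scipy.spatial.transform import Rotation as R
def rot(s): q=s["tool_rot"]; return R.from_quat([q[1],q[2],q[3],q[0]]).as_matrix()
def cam(p,s=None):
    if "rvec" in p:
        M=R.from_rotvec(np.ravel(p["rvec"])).as_matrix(); return M.T, -M.T@np.ravel(p["tvec"])
    H=np.array(p["hand_eye"]); T=rot(s); return T@H[:3,:3], T@H[:3,3]+np.array(s["tcp_pos"])
def onz(p,uv,z,s=None):
    A,c=cam(p,s); d=A@np.linalg.inv(p["camera_matrix"])@[uv[0],uv[1],1]; return c+d*(z-c[2])/d[2]
def proj(p,X,s=None):
    A,c=cam(p,s); q=np.array(p["camera_matrix"])@(A.T@(np.array(X)-c)); return q[:2]/q[2]
def save(p,n): cv2.imwrite("pics/"+n,cv2.cvtColor(p["pixels"],cv2.COLOR_RGB2BGR))
E
python3 - <<'E'
from h import *
Z=dict(pin_knob=.082,pin_block=0,stand=0,pointer=.066,table_top=.065,tribrach=.126,cap_stub_mid=.061,tee_key_mid=.066,parts_tray=0,carry_handle=0,multimeter=0)
s=sense();print(s)
for c in ("top","scene"):
    p=snapshot(c);save(p,c+".png")
    for n,z in Z.items():
        m=mark_of(n,p)[:2]
        print(c,n,[(round(a["p"],2),np.round(a["position"]),np.round(onz(p,a["position"],z),3)) for a in m])
E
```

```text
pics
{'clock': 0.0, 'joints': array([ 1.08751768e+00,  4.94189576e-01,  1.34613626e+00,  1.35228840e-07,
        1.30252849e+00, -9.55309623e-02]), 'qvel': array([ 1.48451799e-03, -1.30846591e-04,  8.41975368e-04,  2.84495107e-05,
        1.73429024e-03, -9.24172731e-04]), 'tau': array([ 3.35600402e-03, -8.82171178e+01, -3.83862233e+01, -7.79659695e-05,
        1.05994186e-02,  9.70176166e-05]), 'tcp_pos': array([0.23615625, 0.57826457, 0.23069455]), 'tool_rot': array([-1.80092797e-04,  1.92661576e-01,  9.81265061e-01, -6.04587391e-04]), 'force': array([ 0.77018373, -0.75350966, -0.01904402]), 'moment': array([-0.03339778,  0.02364313, -0.01781976]), 'finger_force': 0.0, 'finger_gap': 0.08559026357983444}
top pin_knob [(0.51, array([101., 239.]), array([0.443, 0.368, 0.082]))]
top pin_block [(0.79, array([113., 241.]), array([0.448, 0.367, 0.   ]))]
top stand [(0.59, array([261., 230.]), array([ 0.5  , -0.017,  0.   ]))]
top pointer [(0.93, array([261., 160.]), array([ 0.674, -0.003,  0.066]))]
top table_top []
top tribrach [(0.8, array([257., 222.]), array([ 0.503, -0.005,  0.126]))
[... 659 characters left out ...]
,  0.   ]))]
scene pointer [(0.73, array([228., 225.]), array([ 0.668, -0.014,  0.066]))]
scene table_top [(0.81, array([270., 193.]), array([ 0.499, -0.008,  0.065]))]
scene tribrach [(0.92, array([273., 176.]), array([0.5  , 0.002, 0.126]))]
scene cap_stub_mid [(0.62, array([424., 232.]), array([0.4  , 0.375, 0.061]))]
scene tee_key_mid [(0.69, array([399., 256.]), array([0.515, 0.357, 0.066]))]
scene parts_tray [(0.97, array([194., 167.]), array([ 0.466, -0.351,  0.   ])), (0.32, array([407., 262.]), array([0.452, 0.369, 0.   ]))]
scene carry_handle [(0.95, array([154., 224.]), array([ 0.734, -0.23 ,  0.   ]))]
scene multimeter [(0.6, array([322., 319.]), array([ 0.715,  0.284, -0.   ]))]
```

View pics/top.png

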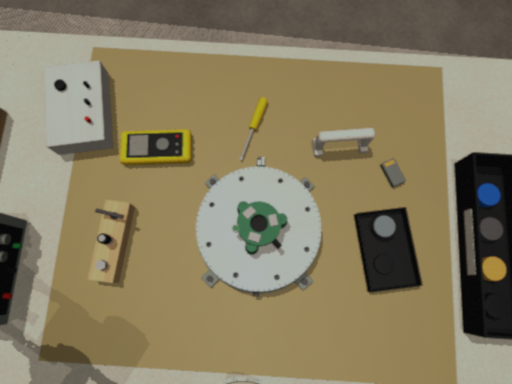

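View pics/scene.png

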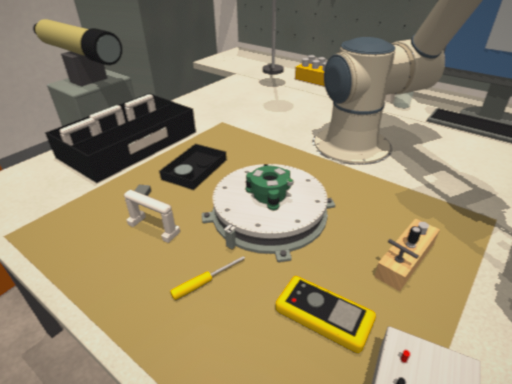

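The top view shows the block on the robot's left. In it are the tee key (108,213), the pin knob (104,239) and the stub (102,265). The pointer is at (261,160). The plate holes nearest it are at about ±22°. I'll move over the pin.

```bash
python3 -m crank '[{"x":-45,"y":-20},{"x":-45,"y":-20},{"x":-45,"y":-20},{"x":-45,"y":-20},{"x":-45,"y":-20},{"x":-50,"y":-17},{"az":-0.14},{"az":-0.14},{},{}]'
python3 - <<'E'
from h import *
import station
print({k:v for k,v in vars(station).items() if 'grip' in k.lower()})
s=sense();p=snapshot("wrist");save(p,"w1.png");print(s["tcp_pos"],rot(s).round(3).tolist())
for n,z in dict(pin_knob=.082,pin_block=0,cap_stub_mid=.061,tee_key_mid=.066).items():
    print(n,[(round(a["p"],2),np.round(a["position"]),np.round(onz(p,a["position"],z,s),4)) for a in mark_of(n,p)[:2]])
E
```

```text
{'grip_point_offset': 0.0187}
[0.23633998 0.57858114 0.23125888] [[-0.926, 0.378, -0.0], [0.378, 0.926, -0.0], [-0.0, -0.0, -1.0]]
pin_knob []
pin_block [(0.56, array([183., 343.]), array([0.4479, 0.3663, 0.    ]))]
cap_stub_mid []
tee_key_mid []invalid input at $[0]: expected keys x, y, z, ax, ay, az, grip
```

View pics/w1.png

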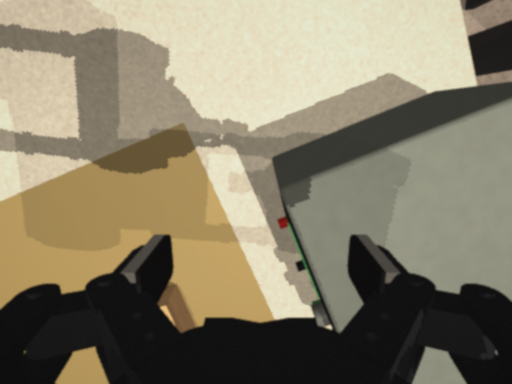

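The rows were refused because every key has to be given. The picture shows only the start view: the bench edge, with a corner of the block at (180,305).

```bash
python3 -m crank '[{"x":-45,"y":-20,"z":0,"ax":0,"ay":0,"az":0,"grip":1},{"x":-45,"y":-20,"z":0,"ax":0,"ay":0,"az":0,"grip":1},{"x":-45,"y":-20,"z":0,"ax":0,"ay":0,"az":0,"grip":1},{"x":-45,"y":-20,"z":0,"ax":0,"ay":0,"az":0,"grip":1},{"x":-45,"y":-20,"z":0,"ax":0,"ay":0,"az":0,"grip":1},{"x":-50,"y":-17,"z":0,"ax":0,"ay":0,"az":0,"grip":1},{"x":0,"y":0,"z":0,"ax":0,"ay":0,"az":-0.14,"grip":1},{"x":0,"y":0,"z":0,"ax":0,"ay":0,"az":-0.14,"grip":1},{"x":0,"y":0,"z":0,"ax":0,"ay":0,"az":0,"grip":1},{"x":0,"y":0,"z":0,"ax":0,"ay":0,"az":0,"grip":1}]'
python3 - <<'E'
from h import *
s=sense();p=snapshot("wrist");save(p,"w2.png");print(s["tcp_pos"],s["joints"],rot(s).round(3).tolist())
A,c=cam(p,s);print(c,A.round(2).tolist(),proj(p,[.446,.366,.082],s))
for n,z in dict(pin_knob=.082,pin_block=0,cap_stub_mid=.061,tee_key_mid=.066).items():
    print(n,[(round(a["p"],2),np.round(a["position"]),np.round(onz(p,a["position"],z,s),4)) for a in mark_of(n,p)[:2]])
E
```

```text
clock: 2.7
tcp_pos: [0.4466, 0.3664, 0.2313]
tool_rot: [0.0, 0.055, 0.998, -0.0]
force: [-0.1, -0.0, 0.6]
finger_gap: 0.0849
finger_force: 0.0
[0.44658286 0.36636496 0.23129054] [ 5.83697799e-01  4.26828401e-01  1.46528737e+00 -3.66246665e-05
  1.24949782e+00 -8.76256344e-01] [[-0.994, 0.111, 0.0], [0.111, 0.994, -0.0], [-0.0, -0.0, -1.0]]
[0.38223702 0.37478916 0.37327612] [[0.11, 0.96, 0.26], [0.99, -0.11, -0.03], [-0.0, 0.26, -0.97]] [258.3621485  177.92630143]
pin_knob [(0.89, array([257., 176.]), array([0.4436, 0.3645, 0.082 ]))]
pin_block [(0.59, array([259., 166.]), array([0.4481, 0.3663, 0.    ]))]
cap_stub_mid [(0.57, array([254., 116.]), array([0.3849, 0.3685, 0.061 ]))]
tee_key_mid [(0.62, array([259., 230.]), array([0.5095, 0.3595, 0.066 ]))]
```

View pics/w2.png

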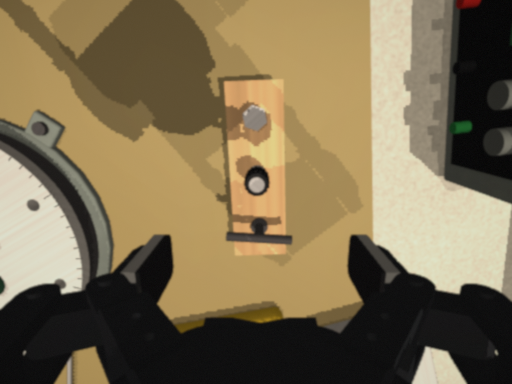

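The wrist picture shows the stub at (255,118), the pin knob at (257,181) and the tee at (259,235). The block lies square to the tool. Next: descend, grip and lift.

```bash
python3 -m crank '[{"x":2,"y":-2,"z":40,"ax":0,"ay":0,"az":0,"grip":1},{"x":0,"y":0,"z":40,"ax":0,"ay":0,"az":0,"grip":1},{"x":0,"y":0,"z":40,"ax":0,"ay":0,"az":0,"grip":1},{"x":0,"y":0,"z":30,"ax":0,"ay":0,"az":0,"grip":1},{"x":0,"y":0,"z":16,"ax":0,"ay":0,"az":0,"grip":1},{"x":0,"y":0,"z":0,"ax":0,"ay":0,"az":0,"grip":0.6},{"x":0,"y":0,"z":0,"ax":0,"ay":0,"az":0,"grip":0},{"x":0,"y":0,"z":0,"ax":0,"ay":0,"az":0,"grip":0},{"x":0,"y":0,"z":0,"ax":0,"ay":0,"az":0,"grip":0},{"x":0,"y":0,"z":0,"ax":0,"ay":0,"az":0,"grip":0}]'
```

```text
clock: 4.2
tcp_pos: [0.4449, 0.3648, 0.0663]
tool_rot: [0.001, 0.054, 0.999, 0.0]
force: [-0.5, -1.6, 8.2]
finger_gap: 0.0222
finger_force: 58.3
```

```bash
python3 -m crank '[{"x":0,"y":0,"z":0,"ax":0,"ay":0,"az":0,"grip":0},{"x":0,"y":0,"z":0,"ax":0,"ay":0,"az":0,"grip":0},{"x":0,"y":0,"z":0,"ax":0,"ay":0,"az":0,"grip":0}]'
```

```text
clock: 4.58
tcp_pos: [0.445, 0.3648, 0.0663]
tool_rot: [0.001, 0.054, 0.999, 0.0]
force: [-0.3, -0.8, 8.8]
finger_gap: 0.0223
finger_force: 58.3
```

```bash
python3 -m crank '[{"x":0,"y":0,"z":-10,"ax":0,"ay":0,"az":0,"grip":0},{"x":0,"y":0,"z":-20,"ax":0,"ay":0,"az":0,"grip":0},{"x":0,"y":0,"z":-30,"ax":0,"ay":0,"az":0,"grip":0},{"x":0,"y":0,"z":-30,"ax":0,"ay":0,"az":0,"grip":0},{"x":0,"y":0,"z":-40,"ax":0,"ay":0,"az":0,"grip":0},{"x":0,"y":0,"z":0,"ax":0,"ay":0,"az":0,"grip":0},{"x":0,"y":0,"z":0,"ax":0,"ay":0,"az":0,"grip":0}]'
python3 - <<'E'
from h import *
s=sense();p=snapshot("wrist");
w=[(round(a["p"],2),np.round(a["position"]),) for a in mark_of("pin_knob",p)[:2]]
print(w, proj(p,np.array(s["tcp_pos"])+[0,0,.0187],s))
# table: rim ellipse, holes from top camera
t=snapshot("top")
m=masks_of("table_top",t)+masks_of("stand",t)
print([(round(a["p"],2),a["bbox"],a["mask"].sum()) for a in m])
# rectify plate plane z=.065 : 1px = 0.5mm, covers x .33...67, y -.175...165
g=[[.33,-.175,.065],[.68,-.175,.065],[.68,.165,.065],[.33,.165,.065]]
src=np.float32([proj(t,q) for q in g]);dst=np.float32([[680,700],[680,0],[0,0],[0,700]])
H=cv2.getPerspectiveTransform(src,dst)
im=cv2.warpPerspective(cv2.cvtColor(t["pixels"],cv2.COLOR_RGB2BGR),H,(680,700),flags=cv2.INTER_CUBIC)
cv2.imwrite("pics/rect.png",cv2.resize(im,None,fx=.85,fy=.85)); cv2.imwrite("rect_full.png",im)
E
```

```text
clock: 5.45
tcp_pos: [0.4442, 0.3643, 0.1953]
tool_rot: [-0.0, 0.054, 0.999, 0.0]
force: [-0.9, -0.5, -1.2]
finger_gap: 0.0224
finger_force: 58.8
[(0.79, array([257., 257.]))] [257.29476307 257.04227575]
[(0.59, [256.9, 229.2, 121.7, 122.9], np.int64(12036)), (0.62, [259.9, 228.9, 121.6, 139.5], np.int64(13177))]
```

View pics/rect.png

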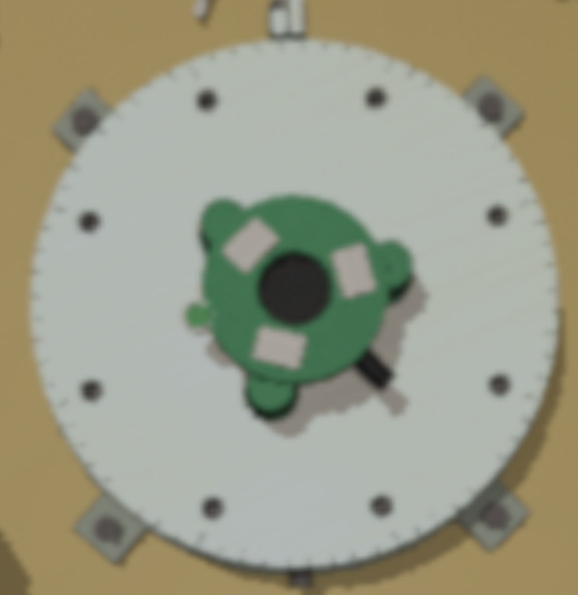

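The rectified top view shows eight clear holes. The axis comes out at (0.502,-0.008), the upper-left hole (207,100) at world (0.621,0.043), and the pointer at about (287,20). I'll move beside that hole for a close look.

```bash
python3 -m crank '[{"x":-26,"y":-34,"z":0,"ax":0,"ay":0,"az":0,"grip":0},{"x":-26,"y":-34,"z":0,"ax":0,"ay":0,"az":0,"grip":0},{"x":-26,"y":-34,"z":0,"ax":0,"ay":0,"az":0,"grip":0},{"x":-26,"y":-34,"z":0,"ax":0,"ay":0,"az":0,"grip":0},{"x":-26,"y":-34,"z":0,"ax":0,"ay":0,"az":0,"grip":0},{"x":-26,"y":-34,"z":0,"ax":0,"ay":0,"az":0,"grip":0},{"x":-26,"y":-34,"z":15,"ax":0,"ay":0,"az":0,"grip":0},{"x":-25,"y":-32,"z":20,"ax":0,"ay":0,"az":0,"grip":0},{"x":0,"y":0,"z":15,"ax":0,"ay":0,"az":0,"grip":0},{"x":0,"y":0,"z":0,"ax":0,"ay":0,"az":0,"grip":0}]'
python3 -m crank '[{"x":0,"y":0,"z":0,"ax":0,"ay":0,"az":0,"grip":0},{"x":0,"y":0,"z":0,"ax":0,"ay":0,"az":0,"grip":0}]'
python3 - <<'E'
from h import *
s=sense();p=snapshot("wrist");save(p,"w3.png")
tc=np.array(s["tcp_pos"]);print(tc,rot(s).round(3).tolist(),"hole exp",proj(p,[.6212,.0432,.065],s),"nose",proj(p,tc-[0,0,.0603],s),"other hole",proj(p,[.5018+.205*.588,-.008-.082*.588,.065],s))
print([(a["p"],onz(p,a["position"],.066,s)) for a in mark_of("pointer",p)[:1]], [(a["p"],onz(p,a["position"],.065,s)) for a in mark_of("table_top",p)[:1]])
E
```

```text
clock: 6.95
tcp_pos: [0.62, 0.0741, 0.1438]
tool_rot: [-0.002, 0.054, 0.999, -0.0]
force: [-0.7, 0.2, -1.4]
finger_gap: 0.0225
finger_force: 58.9
clock: 7.2
tcp_pos: [0.6213, 0.0746, 0.1461]
tool_rot: [0.001, 0.053, 0.999, 0.0]
force: [-0.9, -0.2, -1.9]
finger_gap: 0.0226
finger_force: 58.9
[0.62128604 0.0745961  0.14606564] [[-0.994, 0.107, 0.001], [0.107, 0.994, 0.0], [-0.001, 0.0, -1.0]] hole exp [219.26998752 200.93011383] nose [258.26058773 205.02153396] other hole [ 97.62136766 214.78544557]
[(0.62, array([ 0.67226981, -0.00196786,  0.066     ]))] []
```

View pics/w3.png

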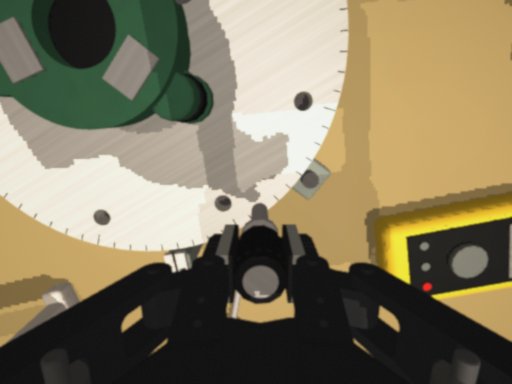

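Hole at about (223,203), pin nose at about (260,208), next hole at (102,217). I'll refine these with blob centroids.

```bash
python3 - <<'E'
from h import *
s=sense();p=snapshot("wrist");g=cv2.cvtColor(p["pixels"],cv2.COLOR_RGB2GRAY).astype(int)
for (u,v) in ((223,203),(102,217),(303,101)):
    w=g[v-11:v+12,u-11:u+12]; m=(w<np.percentile(w,70)*.62).astype(np.uint8)
    n,l,st,ce=cv2.connectedComponentsWithStats(m); k=l[11,11]; c=ce[k]+[u-11,v-11]
    print(c,st[k],onz(p,c,.065,s))
c=cv2.resize(cv2.cvtColor(p["pixels"][185:245,205:295],cv2.COLOR_RGB2BGR),None,fx=8,fy=8,interpolation=cv2.INTER_CUBIC)
cv2.imwrite("pics/w3c.png",c)
tc=np.array(s["tcp_pos"])
for z in (.0603,):
  for d in ([0,0],[.006,0],[-.006,0],[0,.006],[0,-.006]): print(d,proj(p,tc-[0,0,z]+d+[0] if 0 else tc+[d[0],d[1],-z],s))
E
```

```text
[223.25510204 202.9744898 ] [  4   4  16  15 196] [0.62312607 0.04577822 0.065     ]
[101.78804348 217.17934783] [  3   4  16  15 184] [ 0.62455891 -0.05361191  0.065     ]
[303.30798479 100.74904943] [  3   2  18  19 263] [0.55202616 0.11467603 0.065     ]
[0, 0] [258.26632485 205.0436872 ]
[0.006, 0] [259.15430597 212.81696376]
[-0.006, 0] [257.36530755 197.15629364]
[0, 0.006] [266.48583097 204.20241883]
[0, -0.006] [250.0596824  205.88363896]
```

View pics/w3c.png

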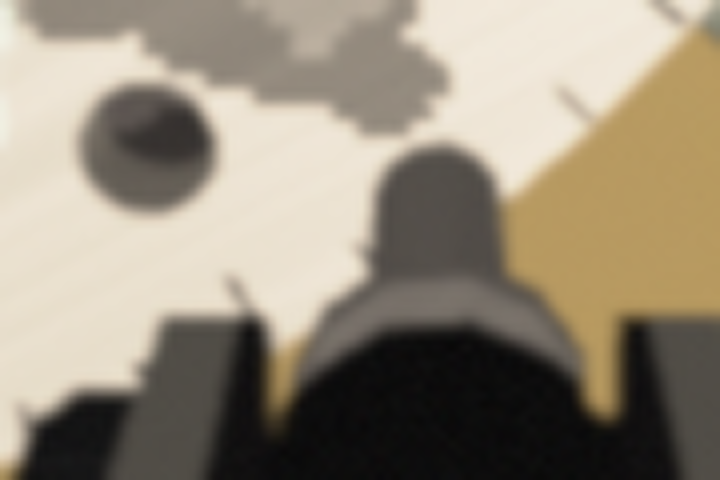

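```bash
python3 -m crank '[{"x":-1,"y":-15,"z":0,"ax":0,"ay":0,"az":0,"grip":0},{"x":-1.4,"y":-14.5,"z":0,"ax":0,"ay":0,"az":0,"grip":0},{"x":0,"y":0,"z":8,"ax":0,"ay":0,"az":0,"grip":0},{"x":0,"y":0,"z":6,"ax":0,"ay":0,"az":0,"grip":0},{"x":0,"y":0,"z":3,"ax":0,"ay":0,"az":0,"grip":0},{"x":0,"y":0,"z":0,"ax":0,"ay":0,"az":0,"grip":0},{"x":0,"y":0,"z":0,"ax":0,"ay":0,"az":0,"grip":0}]'
python3 - <<'E'
from h import *
s=sense();p=snapshot("wrist")
c=cv2.resize(cv2.cvtColor(p["pixels"][175:245,205:315],cv2.COLOR_RGB2BGR),None,fx=7,fy=7,interpolation=cv2.INTER_CUBIC)
cv2.imwrite("pics/w4c.png",c); print(s["tcp_pos"],proj(p,[.6235,.0460,.065],s))
E
```

```text
clock: 8.28
tcp_pos: [0.6205, 0.0444, 0.1284]
tool_rot: [0.0, 0.054, 0.999, -0.0]
force: [-0.4, 0.7, -0.3]
finger_gap: 0.0223
finger_force: 59.0
[0.62050892 0.04441833 0.12837548] [260.86627284 207.43649729]
```

View pics/w4c.png

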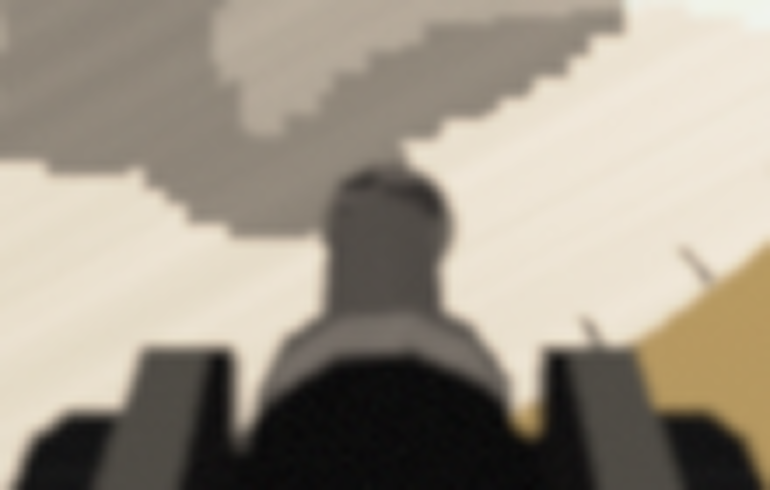

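The hole rim, (325–452, top row 165) in the crop, surrounds the nose (centre column 384), so it is aligned to about 0.5 mm. I'll lower it.

```bash
python3 -m crank '[{"x":0,"y":0.4,"z":2,"ax":0,"ay":0,"az":0,"grip":0},{"x":0,"y":0,"z":2,"ax":0,"ay":0,"az":0,"grip":0},{"x":0,"y":0,"z":2,"ax":0,"ay":0,"az":0,"grip":0},{"x":0,"y":0,"z":0,"ax":0,"ay":0,"az":0,"grip":0}]'
```

```text
clock: 8.82
tcp_pos: [0.6204, 0.0446, 0.1221]
tool_rot: [-0.0, 0.054, 0.999, -0.0]
force: [0.4, -0.2, -0.6]
finger_gap: 0.0226
finger_force: 59.0
```

```bash
python3 -m crank '[{"x":0,"y":0,"z":2,"ax":0,"ay":0,"az":0,"grip":0},{"x":0,"y":0,"z":2,"ax":0,"ay":0,"az":0,"grip":0},{"x":0,"y":0,"z":2,"ax":0,"ay":0,"az":0,"grip":0},{"x":0,"y":0,"z":2,"ax":0,"ay":0,"az":0,"grip":0},{"x":0,"y":0,"z":2,"ax":0,"ay":0,"az":0,"grip":0},{"x":0,"y":0,"z":0,"ax":0,"ay":0,"az":0,"grip":0}]'
```

```text
clock: 9.57
tcp_pos: [0.6204, 0.0446, 0.1121]
tool_rot: [-0.0, 0.054, 0.999, -0.0]
force: [-0.5, -0.0, -1.4]
finger_gap: 0.0224
finger_force: 59.0
```

```bash
python3 -m crank '[{"x":0,"y":0,"z":1,"ax":0,"ay":0,"az":0,"grip":0},{"x":0,"y":0,"z":1,"ax":0,"ay":0,"az":0,"grip":0},{"x":0,"y":0,"z":0,"ax":0,"ay":0,"az":0,"grip":0}]'
```

```text
clock: 9.95
tcp_pos: [0.6204, 0.0446, 0.1102]
tool_rot: [-0.0, 0.054, 0.999, -0.0]
force: [-0.6, 0.6, -2.0]
finger_gap: 0.0227
finger_force: 59.0
```

```bash
python3 -m crank '[{"x":0,"y":0,"z":1,"ax":0,"ay":0,"az":0,"grip":0},{"x":0,"y":0,"z":0,"ax":0,"ay":0,"az":0,"grip":0}]';python3 -m crank '[{"x":0,"y":0,"z":0.7,"ax":0,"ay":0,"az":0,"grip":0},{"x":0,"y":0,"z":0,"ax":0,"ay":0,"az":0,"grip":0}]'
```

```text
clock: 10.2
tcp_pos: [0.6204, 0.0446, 0.1092]
tool_rot: [-0.0, 0.054, 0.999, 0.0]
force: [0.2, 0.4, -1.1]
finger_gap: 0.0225
finger_force: 59.0
clock: 10.45
tcp_pos: [0.6204, 0.0446, 0.1085]
tool_rot: [-0.0, 0.054, 0.999, -0.0]
force: [0.0, 0.5, -0.9]
finger_gap: 0.0225
finger_force: 59.0
```

```bash
python3 -m crank '[{"x":0,"y":0,"z":0.5,"ax":0,"ay":0,"az":0,"grip":0},{"x":0,"y":0,"z":0,"ax":0,"ay":0,"az":0,"grip":0}]'
```

```text
clock: 10.7
tcp_pos: [0.6206, 0.0446, 0.1083]
tool_rot: [0.0, 0.054, 0.999, -0.0]
force: [-0.4, 0.2, 2.5]
finger_gap: 0.0223
finger_force: 59.4
```

Contact is at z≈0.1084, with a stiffness of about 10 N/mm. I'll add a little lean and begin the sweep, which is outside the search range at first.

```bash
python3 -m crank '[{"x":0,"y":0,"z":0.3,"ax":0,"ay":0,"az":0,"grip":0},{"x":-1,"y":-1.96,"z":0,"ax":0,"ay":0,"az":0,"grip":0},{"x":-1,"y":-1.96,"z":0,"ax":0,"ay":0,"az":0,"grip":0},{"x":-1,"y":-1.96,"z":0,"ax":0,"ay":0,"az":0,"grip":0}]'
```

```text
clock: 11.2
tcp_pos: [0.6228, 0.0394, 0.1082]
tool_rot: [0.0, 0.054, 0.999, 0.001]
force: [-2.5, 7.4, 10.2]
finger_gap: 0.0225
finger_force: 59.8
```

```bash
python3 -m crank '[{"x":-1,"y":-1.96,"z":-0.15,"ax":0,"ay":0,"az":0,"grip":0},{"x":-1,"y":-1.96,"z":0,"ax":0,"ay":0,"az":0,"grip":0},{"x":-0.83,"y":-2.04,"z":0,"ax":0,"ay":0,"az":0,"grip":0},{"x":-0.83,"y":-2.04,"z":0,"ax":0,"ay":0,"az":0,"grip":0},{"x":-0.83,"y":-2.04,"z":0,"ax":0,"ay":0,"az":0,"grip":0}]';python3 -m crank '[{"x":-0.8,"y":-2,"z":0,"ax":0,"ay":0,"az":0,"grip":0}]';python3 -m crank '[{"x":-0.8,"y":-2,"z":0,"ax":0,"ay":0,"az":0,"grip":0}]'
```

```text
clock: 11.82
tcp_pos: [0.6259, 0.0288, 0.1082]
tool_rot: [-0.0, 0.054, 0.999, 0.001]
force: [-3.4, 7.2, 9.2]
finger_gap: 0.0226
finger_force: 59.8
clock: 11.95
tcp_pos: [0.6265, 0.0268, 0.1082]
tool_rot: [-0.0, 0.054, 0.999, 0.001]
force: [-2.5, 6.9, 7.5]
finger_gap: 0.0224
finger_force: 59.8
clock: 12.08
tcp_pos: [0.6271, 0.0246, 0.1081]
tool_rot: [-0.0, 0.054, 0.999, 0.001]
force: [-2.3, 7.3, 6.7]
finger_gap: 0.0224
finger_force: 59.8
```

```bash
python3 -m crank '[{"x":-0.5,"y":-1.4,"z":0.05,"ax":0,"ay":0,"az":0,"grip":0}]'|sed -n 2p\;4p;python3 -m crank '[{"x":-0.5,"y":-1.4,"z":0.05,"ax":0,"ay":0,"az":0,"grip":0}]'|sed -n 2p\;4p;python3 -m crank '[{"x":-0.5,"y":-1.4,"z":0,"ax":0,"ay":0,"az":0,"grip":0}]'|sed -n 2p\;4p;python3 -m crank '[{"x":-0.5,"y":-1.4,"z":0,"ax":0,"ay":0,"az":0,"grip":0}]'|sed -n 2p\;4p;python3 -m crank '[{"x":-0.45,"y":-1.4,"z":0,"ax":0,"ay":0,"az":0,"grip":0}]'|sed -n 2p\;4p;python3 -m crank '[{"x":-0.45,"y":-1.4,"z":0,"ax":0,"ay":0,"az":0,"grip":0}]'|sed -n 2p\;4p
```

```text
tcp_pos: [0.6275, 0.0231, 0.1081]
force: [-2.7, 5.3, 6.0]
tcp_pos: [0.6278, 0.0214, 0.1079]
force: [-1.0, 2.0, 0.3]
tcp_pos: [0.6282, 0.0196, 0.1077]
force: [-0.9, 2.1, -0.5]
tcp_pos: [0.6286, 0.018, 0.1077]
force: [-1.0, 1.4, -0.2]
tcp_pos: [0.6289, 0.0166, 0.1076]
force: [-1.4, 4.1, 0.1]
tcp_pos: [0.6292, 0.0155, 0.1077]
force: [-1.8, 5.4, 2.8]
```

The force fell to zero between y≈0.0214 and 0.0166, so the hidden hole is centred at y≈0.019. I'll back up to it and push in.

```bash
python3 -m crank '[{"x":0.5,"y":1.7,"z":0,"ax":0,"ay":0,"az":0,"grip":0},{"x":0.4,"y":1.6,"z":0,"ax":0,"ay":0,"az":0,"grip":0},{"x":0,"y":0,"z":0.5,"ax":0,"ay":0,"az":0,"grip":0},{"x":0,"y":0,"z":0.5,"ax":0,"ay":0,"az":0,"grip":0}]';python3 -m crank '[{"x":0,"y":0,"z":0.7,"ax":0,"ay":0,"az":0,"grip":0},{"x":0,"y":0,"z":0,"ax":0,"ay":0,"az":0,"grip":0}]'
```

```text
clock: 13.32
tcp_pos: [0.6289, 0.0186, 0.1068]
tool_rot: [0.0, 0.054, 0.999, -0.0]
force: [-0.4, 0.0, -1.2]
finger_gap: 0.0225
finger_force: 59.3
clock: 13.58
tcp_pos: [0.6287, 0.0186, 0.106]
tool_rot: [-0.0, 0.054, 0.999, 0.0]
force: [-0.0, -0.2, -1.2]
finger_gap: 0.0226
finger_force: 59.3
```

```bash
python3 -m crank '[{"x":0,"y":0,"z":1,"ax":0,"ay":0,"az":0,"grip":0},{"x":0,"y":0,"z":1,"ax":0,"ay":0,"az":0,"grip":0},{"x":0,"y":0,"z":1,"ax":0,"ay":0,"az":0,"grip":0},{"x":0,"y":0,"z":0,"ax":0,"ay":0,"az":0,"grip":0}]'
```

```text
clock: 14.08
tcp_pos: [0.6287, 0.0186, 0.103]
tool_rot: [-0.0, 0.054, 0.999, -0.0]
force: [-0.4, -1.6, -2.0]
finger_gap: 0.0225
finger_force: 59.3
```

```bash
python3 -m crank '[{"x":0,"y":0,"z":1.5,"ax":0,"ay":0,"az":0,"grip":0},{"x":0,"y":0,"z":1.5,"ax":0,"ay":0,"az":0,"grip":0},{"x":0,"y":0,"z":1.5,"ax":0,"ay":0,"az":0,"grip":0},{"x":0,"y":0,"z":1.5,"ax":0,"ay":0,"az":0,"grip":0},{"x":0,"y":0,"z":1.5,"ax":0,"ay":0,"az":0,"grip":0},{"x":0,"y":0,"z":0,"ax":0,"ay":0,"az":0,"grip":0}]'
```

```text
clock: 14.82
tcp_pos: [0.6287, 0.0185, 0.0954]
tool_rot: [-0.0, 0.054, 0.999, -0.0]
force: [-1.2, -1.4, -2.0]
finger_gap: 0.0226
finger_force: 59.3
```

```bash
python3 -m crank '[{"x":0,"y":0,"z":1.5,"ax":0,"ay":0,"az":0,"grip":0},{"x":0,"y":0,"z":1.5,"ax":0,"ay":0,"az":0,"grip":0},{"x":0,"y":0,"z":1.5,"ax":0,"ay":0,"az":0,"grip":0},{"x":0,"y":0,"z":0,"ax":0,"ay":0,"az":0,"grip":0}]'
```

```text
clock: 15.32
tcp_pos: [0.6287, 0.0185, 0.0909]
tool_rot: [-0.0, 0.054, 0.999, -0.0]
force: [-0.0, -1.2, -2.0]
finger_gap: 0.0226
finger_force: 59.3
```

```bash
python3 -m crank '[{"x":0,"y":0,"z":1.5,"ax":0,"ay":0,"az":0,"grip":0},{"x":0,"y":0,"z":1.5,"ax":0,"ay":0,"az":0,"grip":0},{"x":0,"y":0,"z":1.5,"ax":0,"ay":0,"az":0,"grip":0},{"x":0,"y":0,"z":1.5,"ax":0,"ay":0,"az":0,"grip":0},{"x":0,"y":0,"z":1.5,"ax":0,"ay":0,"az":0,"grip":0},{"x":0,"y":0,"z":0,"ax":0,"ay":0,"az":0,"grip":0}]'
```

```text
clock: 16.08
tcp_pos: [0.6288, 0.0185, 0.0834]
tool_rot: [-0.0, 0.054, 0.999, -0.0]
force: [-0.4, -1.2, -1.3]
finger_gap: 0.0227
finger_force: 59.3
```

```bash
python3 -m crank '[{"x":0,"y":0,"z":0.8,"ax":0,"ay":0,"az":0,"grip":0},{"x":0,"y":0,"z":0.7,"ax":0,"ay":0,"az":0,"grip":0},{"x":0,"y":0,"z":0,"ax":0,"ay":0,"az":0,"grip":0}]'
```

```text
clock: 16.45
tcp_pos: [0.6288, 0.0186, 0.0821]
tool_rot: [-0.0, 0.054, 0.999, 0.0]
force: [-1.2, -2.1, 0.6]
finger_gap: 0.0227
finger_force: 59.3
```

```bash
python3 -m crank '[{"x":0,"y":0,"z":0.5,"ax":0,"ay":0,"az":0,"grip":0},{"x":0,"y":0,"z":0,"ax":0,"ay":0,"az":0,"grip":0}]';python3 -m crank '[{"x":0,"y":0,"z":0.4,"ax":0,"ay":0,"az":0,"grip":0},{"x":0,"y":0,"z":0,"ax":0,"ay":0,"az":0,"grip":0}]'
```

```text
clock: 16.7
tcp_pos: [0.6288, 0.0185, 0.0816]
tool_rot: [0.0, 0.054, 0.999, -0.0]
force: [-1.5, -1.6, 0.2]
finger_gap: 0.0229
finger_force: 59.3
clock: 16.95
tcp_pos: [0.6289, 0.0185, 0.0814]
tool_rot: [0.0, 0.054, 0.999, -0.0]
force: [-2.4, -1.0, 3.8]
finger_gap: 0.0227
finger_force: 59.8
```

The pin is seated, 27 mm below the ring-face contact as predicted. I'll hold briefly, then release and rise.

```bash
python3 -m crank '[{"x":0,"y":0,"z":0.3,"ax":0,"ay":0,"az":0,"grip":0},{"x":0,"y":0,"z":0,"ax":0,"ay":0,"az":0,"grip":0}]'; python3 -m crank '[{"x":0,"y":0,"z":0,"ax":0,"ay":0,"az":0,"grip":0.6},{"x":0,"y":0,"z":0,"ax":0,"ay":0,"az":0,"grip":0.6},{"x":0,"y":0,"z":0,"ax":0,"ay":0,"az":0,"grip":0.6},{"x":0,"y":0,"z":0,"ax":0,"ay":0,"az":0,"grip":0.6},{"x":0,"y":0,"z":-15,"ax":0,"ay":0,"az":0,"grip":0.6},{"x":0,"y":0,"z":-30,"ax":0,"ay":0,"az":0,"grip":0.6},{"x":0,"y":0,"z":-40,"ax":0,"ay":0,"az":0,"grip":0.6},{"x":40,"y":0,"z":-30,"ax":0,"ay":0,"az":0,"grip":0.6},{"x":0,"y":0,"z":0,"ax":0,"ay":0,"az":0,"grip":0.6},{"x":0,"y":0,"z":0,"ax":0,"ay":0,"az":0,"grip":0.6}]'
python3 - <<'E'
from h import *
p=snapshot("scene")
c=cv2.resize(cv2.cvtColor(p["pixels"][140:270,170:350],cv2.COLOR_RGB2BGR),None,fx=4,fy=4,interpolation=cv2.INTER_CUBIC)
cv2.imwrite("pics/end.png",c)
print([(a["p"],a["position"],onz(p,a["position"],.097)) for a in mark_of("pin_knob",p)[:1]], proj(p,[.6289,.0185,.097]))
E
```

```text
clock: 17.2
tcp_pos: [0.6289, 0.0185, 0.0813]
tool_rot: [0.0, 0.054, 0.999, -0.0]
force: [-4.3, -2.3, 7.5]
finger_gap: 0.0225
finger_force: 60.3
clock: 18.45
tcp_pos: [0.5894, 0.0228, 0.1966]
tool_rot: [0.001, 0.054, 0.999, -0.0]
force: [0.9, 0.5, -0.6]
finger_gap: 0.0513
finger_force: 0.0
[(0.63, [243.3, 213.3], array([0.63821905, 0.01266691, 0.097     ]))] [247.60044068 212.2613581 ]
```

View pics/end.png

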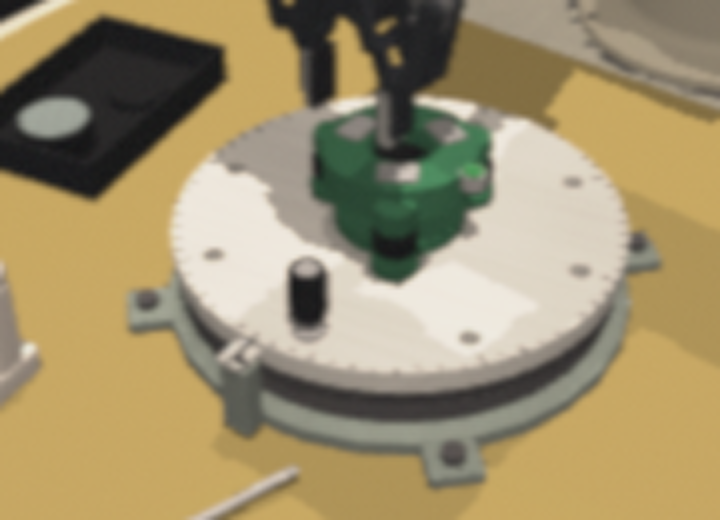

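The crop shows the pin upright at (308,295), its collar flat on the plate, released, with the gripper clear.

```bash
python3 -c "
from station import *
print(sign_off())"
```

```text
the job is handed in; nothing more can be done
None
```

The index pin is home in the ring's hidden hole, with its collar flat on the plate. It is released and the job is handed in at about 18.5 s on the clock; no verdict came back.

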